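Open the clamshell filter cell and lay its puck in the tray

TASK

Swing the clear lid of the sloping filter cell right over past vertical so that it stays open by itself, then lift the orange filter puck out of its pocket and lay it gently, flat and grip bar up, on the floor of the white tray, beside the little amber jar. Leave the lid open, and leave the jar, the other glassware and the burner standing where they are.

Things in the scene. Friction and masses are not known exactly. Their poses are not given: they have to be found in the camera images.
- cell: sloping filter cell, fixed. Origin: centre of its steel foot (170 x 140 x 12 mm) on the bench; z up, y along the hinge. An aluminium plate (150 mm up the slope, 130 wide, 16 thick) slopes 25 degrees: low edge on -x, hinged high edge on +x. Its top centre is 100 mm above the origin, its normal leans 25 degrees to -x. Amid it a round pocket, 63 mm across, 6 deep, square to the plate.
- pocket (a point): centre of the pocket's floor, 6 mm below the plate's top measured square to it; axes as the cell's (z up, not square to the slope)
- lid (a joint): clear box-shaped lid with blue edges (145 mm long, 120 wide, 44 deep, open below, 0.22 kg). 0 = shut on the plate, growing as it swings up and over, away from the low edge, to a stop at 2.4 rad; vertical at 2.01. Free hinge: let go below 1.5 rad it falls shut, beyond 1.8 it falls open to the stop and rests there.
- lid_bar (a point): centre of the lid's handle, a black round bar 12 mm thick, 36 mm long, parallel to the hinge on a 12 mm wide stem, 24 mm clear of the lid's front edge. Its ends are free: pinched end to end it turns between the fingers. 179 mm from the hinge axis, moves with the lid; shut, about 78 mm above the bench. y along the bar, -x from hinge to bar, z out of the lid's top
- lid_hinge (a point): point on the hinge axis midway along it, on the high edge of the plate, about 134 mm above the bench; y along the axis
- puck: orange rigid puck, 80 g: disc 60 mm across, 10 mm thick, with an upright grip bar on top 12 mm thick (puck x), 40 mm long (puck y), 26 mm tall: 36 mm high in all. Origin: centre of the disc's underside; z up through the grip bar. It starts in the pocket under the shut lid, tilted 25 degrees with the plate, grip bar parallel to the hinge.
- tray: shallow white tray, fixed: 210 mm (x) by 160 mm (y) outside, walls 4 mm thick and 22 mm high, floor about 4 mm thick. Origin: centre of its underside on the bench, z up. The amber jar stands in its +x half; the -x half is empty.
- jar: small amber glass jar with black cap, 34 mm across, 45 mm high, standing in the tray; origin at the centre of its underside
- beaker: glass beaker, 68 mm across, 90 mm high, on the bench; origin at the centre of its underside
- cylinder: measuring cylinder, red foot 60 mm across, 173 mm high; origin at the centre of its underside
- flask: green glass conical flask, 84 mm across, 124 mm high; origin at the centre of its underside
- bottle: amber reagent bottle, 66 mm across, 150 mm high; origin at the centre of its underside
- burner: brass gas burner on a dark foot 76 mm across, 132 mm high; origin at the centre of its underside
There are look-alikes about, which are no part of the job. There is more than one size of the cell; the one meant has the size given above.

How it is judged:
On the way, in this order (a step that is already met when the one before it is completed fails the run):
1. the lid has been swung past vertical to rest open, the puck still in its pocket (value of joint lid above 2.15 rad and distance between puck and pocket below 0.012 m), for 0.3 s.
2. the puck has been lifted clear of the pocket, the lid staying open (value of joint lid above 2.15 rad and distance between puck and pocket above 0.06 m), for 0.1 s.
At the end, for the whole second after the job is handed in: the lid rests open beyond 2.15 rad (past vertical); the puck lies still and released, flat (within 0.12 rad) with its grip bar up, on the tray's floor (its underside less than 10 mm above the tray's underside) with its centre within 80 mm (tray x) and 55 mm (tray y) of the tray's centre (value of joint lid above 2.15 rad and x of puck in the frame of tray between -0.08 and 0.08 m and y of puck in the frame of tray between -0.055 and 0.055 m and z of puck in the frame of tray below 0.01 m and angle between puck's own z axis and vertical below 0.12 rad and linear speed of puck below 0.02 m/s and contact force between the fingers and puck below 0.05 N); the robot touches nothing.
It fails at once if the puck dropped into the tray or onto the bench (faster than 0.8 m/s within 40 mm of the bench) (height (world z) of puck below 0.04 m and linear speed of puck above 0.8 m/s).
It fails at once if the jar or other glassware, or the burner, shifted by more than 25 mm or tipped by more than 0.35 rad (distance of any of jar, beaker, cylinder, flask, bottle, burner from where it was at the start of the episode above 0.025 m or angle between any of jar, beaker, cylinder, flask, bottle, burner's own z axis and vertical above 0.35 rad).
It also fails if it takes over 64 s, if anything falls off the work surface, if the arm or the gripper's body presses on something with over 40 N, if the wrist force passes 120 N, or if a joint passes its speed limit or range.

ROBOT

A 7-joint arm with a two-finger parallel gripper is mounted at the origin on the work surface. World frame = base frame: x ahead of the robot, y to its left, z up, the work surface at z = 0. Lengths are in m, angles in rad, forces in N, time in s.
With the tool pointing down it reaches from about 0.35 to 0.9 m from the base axis. Payload 8.1 kg.
Tool frame: the origin (TCP) lies at the very end of the fingers, on their centre line; the grasp point (between the pads) lies 19 mm behind it; z points along the fingers, y is the line along which they close (so a half turn about z gives the same grasp; the last joint's range is limited). The gripper opens to 92 mm and grips with 3 to 60 N. Pads are 19 mm wide; open, the fingers measure 130 mm over their backs; the gripper's body (75 mm by 190 mm) begins 47 mm behind the grasp point.
Start: joints at [-1.232, 0.434, 0.025, 1.573, -0.012, 1.134, -0.075], TCP at [0.267, 0.565, 0.227] pointing down, gripper open.
Joint ranges: [-2.62, 2.62], [-0.44, 2.09], [-1.27, 1.32], [0.08, 2.57], [-1.32, 4.46], [0.12, 2], [-2.74, 2.74]. Speed limits (rad/s): [2.22, 2.22, 3.01, 3.01, 3.14, 3.14, 3.14].

INTERFACE

Orientations are given as a rotation vector (axis times angle).
In Python, from plant import bot gives the robot as it stands. The module is installed in compiled form; this text tells all that it offers.
- The arm moves only by the tool servo_tool, never from a script. Its argument "steps" is a list that holds one entry, the list of rows, each a list of 7 numbers: the shift along the tool's x, y, z as a fraction of full scale, then the turn, a rotation vector about the tool's x, y, z as a fraction of full scale, then the opening, from -1 (shut) to 1 (fully open). In form: [[[x, y, z, wx, wy, wz, gripper], ...]]. A call has 1 to 5 rows; each row shifts and turns the commanded pose from where the row before left it, along the tool's axes as they then stand; what a row does not reach is not made up. Full scale, the value 1, is 2 cm for a shift and 5 degrees for a turn. A row lasts 1/8 s, in which the tool goes at most 62.5 mm and 10.7 degrees, less where a joint would pass 70% of its speed; a pose out of reach is approached as far as the arm can. A call with a number of a shift or a turn outside -1 to 1 is refused whole. A call with a gripper value outside its range is refused whole. The fingers move at their own pace and stop on an object; "force" is the grip in N (left out, the last holds). Time passes only in rows, so rows that do not move let the fingers close. It gives the time, the measured TCP pose, the force, the opening and the grip force at its end, in the units of the state.
- bot.sense(): the state, without advancing time (a new reading comes with each control period).
- bot.read_camera(name): name is "scene" or "side" or "wrist"; returns a dict with "image" (400x640x3 uint8, blue, green, red), "fx", "fy", "cx", "cy" (pixels), "rvec" (rotation vector, rad) and "tvec" (3), from world to camera coordinates, as OpenCV has them; the wrist camera has in their place "mount" (4x4, takes a point from camera to tool coordinates, whose origin is the TCP and whose axes are the flange's). Camera axes: x right, y down, z forward; pixel columns grow to the right and rows downward; lengths in m; the calibration is good to about 2 mm. A picture is of the moment at which its call begins: read the wrist's pose just before it. There is no depth.
- bot.sign_off(): hands the job in; it is judged then, once.
The state is a dict: "time": time; "q": joint angles; "qd": joint speeds; "tau": joint torques, N m; "tool_pos": TCP position; "tcp_rot": TCP orientation; "wrist_force": force on the tool from outside, world axes, zero at the start; "ft_torque": the same for the moment, N m; "opening": opening from 0.0 (shut) to 1.0 (fully open); "finger_force": force on a finger pad.
Only numpy, scipy, OpenCV 4.12 (cv2) and the standard library are available. Lean on these libraries where they do the work, as an engineer would, in place of code of your own. Each camera call takes 0.05 s, during which the arm holds its last target. There are 200 camera calls.

## Working session

There is one attempt and no reset: what is moved stays moved. The work goes in short steps, Python scripts to look and compute and a tool call to move; the robot and the scene stay as the last step left them, time stands still between calls to the robot, and variables do not carry over. Pictures are saved under pics/ and viewed, at most 10 in all, crops included, and the job is handed in when it is done.

Besides the shell and the picture viewer there is one more tool, called after "Emit:" by a JSON object that holds its "op" and its "data", one argument or row to a line. servo_tool: Moves the arm, as the interface text tells. Its arguments: {"type":"object","properties":{"steps":{"type":"array"},"force":{"type":"number"}},"required":["steps"]}

```bash
mkdir -p pics; cat > h.py <<'E'
import numpy as np, cv2
from plant import bot
from scipy.spatial.transform import Rotation as R
def cam(n):
    s=bot.sense(); c=bot.read_camera(n)
    K=np.array([[c['fx'],0,c['cx']],[0,c['fy'],c['cy']],[0,0,1.]])
    if n=='wrist':
        T=np.eye(4);T[:3,:3]=R.from_rotvec(s['tcp_rot']).as_matrix();T[:3,3]=s['tool_pos']
        W=T@np.array(c['mount'])
    else:
        W=np.eye(4);Rm=R.from_rotvec(np.array(c['rvec']).ravel()).as_matrix();W[:3,:3]=Rm.T;W[:3,3]=-Rm.T@np.array(c['tvec']).ravel()
    return c['image'],K,W
def ray(K,W,u,v):
    d=W[:3,:3]@np.linalg.inv(K)@np.array([u,v,1.]);return W[:3,3],d/np.linalg.norm(d)
def onz(K,W,u,v,z):
    o,d=ray(K,W,u,v);return o+d*(z-o[2])/d[2]
def proj(K,W,p):
    q=K@(W[:3,:3].T@(np.array(p)-W[:3,3]));return q[:2]/q[2]
def tri(rs):
    A=0;b=0
    for o,d in rs:
        P=np.eye(3)-np.outer(d,d);A=A+P;b=b+P@o
    return np.linalg.solve(A,b)
E
python3 - <<'E'
from h import *
a=[]
for n in('scene','side','wrist'):
    i,K,W=cam(n);cv2.imwrite(f'pics/{n}0.png',i);print(n,K[0,0],W.round(3).tolist())
print(bot.sense())
E
```

```text
scene 478.80859392073074 [[-0.291, 0.736, -0.612, 1.297], [0.957, 0.231, -0.177, 0.194], [0.011, -0.637, -0.771, 1.073], [0.0, 0.0, 0.0, 1.0]]
side 414.8775518840795 [[0.72, -0.52, 0.459, -0.048], [-0.694, -0.548, 0.467, -0.599], [0.009, -0.655, -0.756, 1.025], [0.0, 0.0, 0.0, 1.0]]
wrist 313.8256522528675 [[0.428, 0.864, 0.266, 0.195], [0.904, -0.408, -0.128, 0.598], [-0.002, 0.295, -0.955, 0.385], [0.0, 0.0, 0.0, 1.0]]
{'time': 0.15, 'q': array([-1.23162535,  0.43506883,  0.02495989,  1.57390127, -0.01159446,
        1.1340014 , -0.07508414]), 'qd': array([-0.00061527, -0.00014247,  0.0004951 , -0.00195565,  0.00043082,
       -0.00067776, -0.0003665 ]), 'tau': array([ 2.00250433e-03, -6.68253851e+01,  9.86227803e-01, -3.14691746e+01,
       -6.04047859e-02,  3.95509636e-02,  9.81040785e-05]), 'tool_pos': array([0.26707998, 0.5646183 , 0.22611633]), 'tcp_rot': array([-6.88325598e-01, -3.06509408e+00,  1.92187950e-03]), 'wrist_force': array([-0.25010277, -0.24533599,  1.32855676]), 'ft_torque': array([0.00964167, 0.02580619, 0.05857929]), 'finger_force': 0.0, 'opening': 0.9975565222419557}
```

View pics/scene0.png

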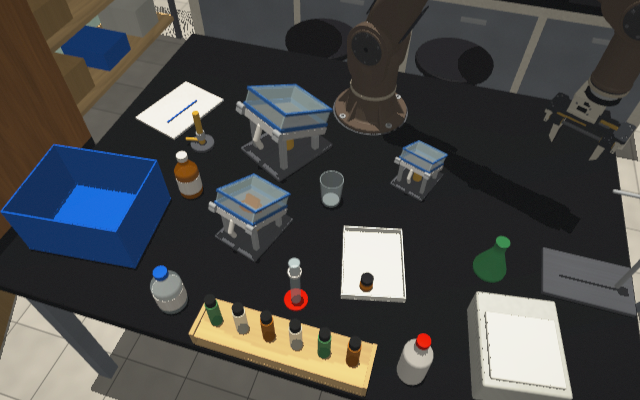

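View pics/side0.png

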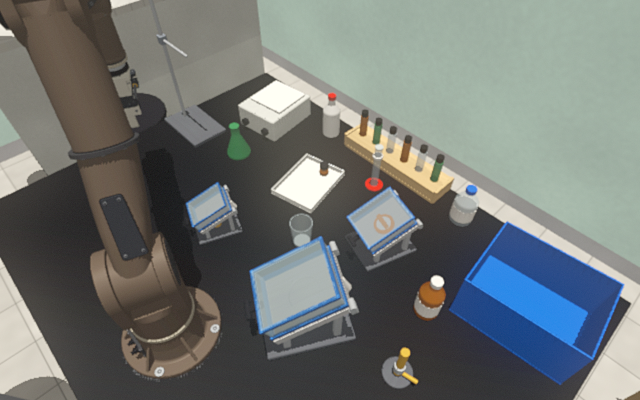

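Scene view: three look-alike cells, a large one at (285,125), a middle one with an orange disc at (253,210) and a small one at (420,165). The tray is at (373,262) with the jar at (367,283). There is also a white box at (520,345), which is not the tray. The middle cell looks right; I'll check it in a close crop and measure it.

```bash
python3 - <<'E'
from h import *
a=cv2.imread('pics/scene0.png')[160:270,195:305];b=cv2.imread('pics/side0.png')[175:275,335:435]
o=np.hstack([cv2.resize(a,(400,400),interpolation=2),cv2.resize(b,(400,400),interpolation=2)])
cv2.imwrite('pics/crop1.png',o)
i,K,W=cam('scene');j,K2,W2=cam('side')
for n,(i,K,W),pts in(('scene',(i,K,W),[(190,148)]),):pass
i,K,W=cam('scene')
print('cell',onz(K,W,253,228,0),'tray',[onz(K,W,*p,.022).round(3) for p in((344,226),(403,228),(405,300),(341,297))],'sidetray',[onz(K2,W2,*p,.022).round(3) for p in((301,155),(344,174),(311,209),(272,186))])
E
```

```text
cell [ 0.59485666 -0.19598506  0.        ] tray [array([0.529, 0.046, 0.022]), array([0.487, 0.201, 0.022]), array([0.701, 0.246, 0.022]), array([0.739, 0.095, 0.022])] sidetray [array([0.67 , 0.253, 0.022]), array([0.713, 0.08 , 0.022]), array([0.523, 0.042, 0.022]), array([0.498, 0.205, 0.022])]
```

View pics/crop1.png

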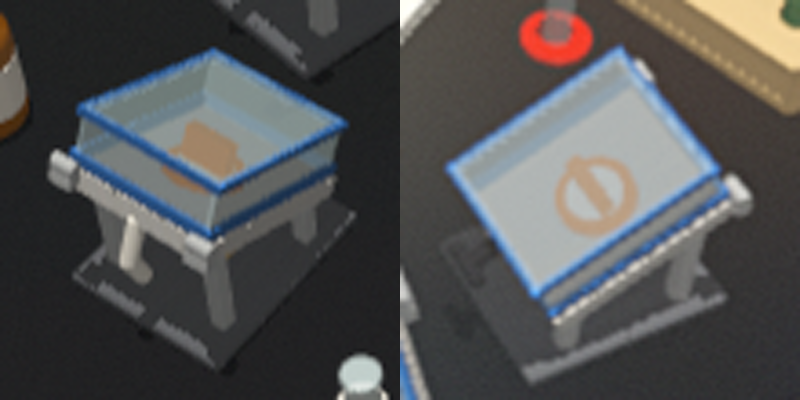

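The middle cell holds the orange puck (crop left at about (205,150), right at (597,195)). Hinge knuckles are at scene crop (62,168)/(205,250) and side crop (645,70)/(738,195). The low edge with the black handle is on the robot's side, at about side crop (480,255).

```bash
cat > g.py <<'E'
from h import *
_,K,W=cam('scene');_,K2,W2=cam('side')
E
python3 - <<'E'
from g import *
A=tri([ray(K,W,212,206.2),ray(K2,W2,419.5,223.8)]);B=tri([ray(K,W,251.4,228.8),ray(K2,W2,396.3,192.5)])
print('hinge',A,B,(A+B)/2,np.linalg.norm(A-B))
d=B-A;th=np.arctan2(-d[0],d[1]);print('yaw',th)
s=[onz(K,W,*p,.012) for p in((215.6,235.6),(255.5,261.8),(292.6,219.1))]
t=[onz(K2,W2,*p,.012) for p in((346.3,236.3),(367.5,270),(416.3,248.8))]
print(np.round(s,3),np.round(t,3))
print([np.linalg.norm(s[i]-s[i+1]) for i in(0,1)],[np.linalg.norm(t[i]-t[i+1]) for i in(0,1)])
print('ctr',(s[0]+s[2])/2,(t[0]+t[2])/2)
# lid top corners (shut): scene TL(78,108) top(212,50) right(346,124) bottom(220,188)
L=[(78,108,718,172),(212,50,540,296),(346,124,450,168),(220,188,620,48)]
f=lambda x,y:(195+x/3.636,160+y/3.636)
g=lambda x,y:(335+(x-400)/4,175+y/4)
cand=[('sc',[ray(K,W,*f(a,b)) for a,b,_,_ in L])]
P=[tri([ray(K,W,*f(78,108)),ray(K2,W2,*g(718,172))]),tri([ray(K,W,*f(212,50)),ray(K2,W2,*g(540,296))]),tri([ray(K,W,*f(346,124)),ray(K2,W2,*g(450,168))]),tri([ray(K,W,*f(220,188)),ray(K2,W2,*g(620,48))])]
print(np.round(P,3),[np.linalg.norm(P[i]-P[i-1]).round(3) for i in range(4)])
# puck ellipse side
E
```

```text
hinge [ 0.64524762 -0.27287048  0.12763585] [ 0.6853204  -0.15243163  0.13175725] [ 0.66528401 -0.21265106  0.12969655] 0.12699736019560814
yaw -0.3212011891547366
[[ 0.656 -0.278  0.012]
 [ 0.702 -0.145  0.012]
 [ 0.541 -0.098  0.012]] [[ 0.533 -0.106  0.012]
 [ 0.491 -0.231  0.012]
 [ 0.651 -0.282  0.012]]
[np.float64(0.14099153226607217), np.float64(0.16712665371429264)] [np.float64(0.13205574180894025), np.float64(0.16784609534971323)]
ctr [ 0.59890532 -0.18825009  0.012     ] [ 0.59178857 -0.19398224  0.012     ]
[[ 0.621 -0.266  0.167]
 [ 0.494 -0.225  0.107]
 [ 0.531 -0.106  0.105]
 [ 0.659 -0.147  0.169]] [np.float64(0.125), np.float64(0.146), np.float64(0.126), np.float64(0.148)]
```

```bash
cat >> h.py <<'E'
yaw=-0.31; C=np.array([.596,-.191,0]); xc=np.array([np.cos(yaw),np.sin(yaw),0]); yc=np.array([-np.sin(yaw),np.cos(yaw),0]); zc=np.array([0,0,1.])
H=C+.068*xc+.134*zc; a25=np.radians(25); N=-np.sin(a25)*xc+np.cos(a25)*zc; S=np.cos(a25)*xc+np.sin(a25)*zc
def frame(y,z): return np.stack([np.cross(y,z),y,z],1)
RA=frame(yc,-N)
BAR=H-.170*xc-.056*zc
def plan(p,Rt=None):
    s=bot.sense();R0=R.from_rotvec(s['tcp_rot']).as_matrix();d=np.array(p)-s['tool_pos']
    r=0 if Rt is None else R.from_matrix(R0.T@Rt).as_rotvec()/np.radians(5)
    print('tcp',s['tool_pos'].round(4),'rot in tool, rows of 5deg',np.round(r,3),'shift rows of 2cm: current axes',(R0.T@d/.02).round(3),'target axes',None if Rt is None else (Rt.T@d/.02).round(3))
E
python3 - <<'E'
from g import *
P=[tri([ray(K,W,*a),ray(K2,W2,*b)]) for a,b in(((237,112),(350,300)),((250,84),(262,338)),((331,100),(251,272)),((290,131),(320,240)))]
print(np.round(P,3)); print('beaker',onz(K,W,331,205,0),'bar',BAR)
p=BAR-RA[:,2]*.12+RA[:,2]*.019
print(p); plan(p,RA); print(RA.round(3))
E
```

```text
[[ 0.325 -0.324  0.167]
 [ 0.151 -0.304  0.171]
 [ 0.2   -0.094  0.166]
 [ 0.379 -0.154  0.184]]
beaker [ 0.45135335 -0.01230153  0.        ] bar [ 0.49886198 -0.15988402  0.078     ]
[ 0.45821215 -0.14686276  0.16953709]
tcp [0.2673 0.5649 0.2267] rot in tool, rows of 5deg [-0.331 -4.992 -1.488] shift rows of 2cm: current axes [-23.851 -28.087   2.86 ] target axes [-16.872 -30.981  11.02 ]
[[-0.863  0.305  0.402]
 [ 0.276  0.952 -0.129]
 [-0.423  0.    -0.906]]
```

```bash
cat >> h.py <<'E'
a15=np.radians(15); RA=frame(yc,np.sin(a15)*xc-np.cos(a15)*zc)
E
python3 - <<'E'
from h import *
p=BAR-RA[:,2]*.17
print(p); plan(p,RA); print(RA.round(3))
E
```

```text
[ 0.45696002 -0.14646167  0.24220739]
tcp [0.2673 0.5649 0.2267] rot in tool, rows of 5deg [-0.199 -2.995 -1.504] shift rows of 2cm: current axes [-23.786 -28.096  -0.773] target axes [-19.406 -30.981   4.396]
[[-0.92   0.305  0.246]
 [ 0.295  0.952 -0.079]
 [-0.259  0.    -0.966]]
```

Emit:
{"op": "servo_tool", "data": {
  "steps": [
    [[0, 0, -1, -0.066, -1, -0.5, 1], [0, 0, -1, -0.066, -1, -0.5, 1], [0, 0, -1, -0.066, -1, -0.5, 1], [-0.63, -1, 0, 0, 0, 0, 1], [-0.63, -1, 0, 0, 0, 0, 1]]
  ]
}}

```text
time: 1.12
tool_pos: [0.2727, 0.5211, 0.293]
tcp_rot: [0.443, 2.848, -0.058]
wrist_force: [0.4, 0.4, -0.3]
opening: 1.003
finger_force: 0.0
```

Emit:
{"op": "servo_tool", "data": {
  "steps": [
    [[-0.63, -1, 0, 0, 0, 0, 1], [-0.63, -1, 0, 0, 0, 0, 1], [-0.63, -1, 0, 0, 0, 0, 1], [-0.63, -1, 0, 0, 0, 0, 1], [-0.63, -1, 0, 0, 0, 0, 1]]
  ]
}}

```text
time: 1.75
tool_pos: [0.301, 0.4062, 0.3094]
tcp_rot: [0.445, 2.847, -0.059]
wrist_force: [0.1, -0.7, 0.2]
opening: 1.0
finger_force: 0.0
```

Emit:
{"op": "servo_tool", "data": {
  "steps": [
    [[-0.63, -1, 0, 0, 0, 0, 1], [-0.63, -1, 0, 0, 0, 0, 1], [-0.63, -1, 0, 0, 0, 0, 1], [-0.63, -1, 0, 0, 0, 0, 1], [-0.63, -1, 0, 0, 0, 0, 1]]
  ]
}}

```text
time: 2.38
tool_pos: [0.3285, 0.2921, 0.3258]
tcp_rot: [0.445, 2.847, -0.058]
wrist_force: [-0.3, 0.9, -1.3]
opening: 1.006
finger_force: 0.0
```

Emit:
{"op": "servo_tool", "data": {
  "steps": [
    [[-0.63, -1, 0, 0, 0, 0, 1], [-0.63, -1, 0, 0, 0, 0, 1], [-0.63, -1, 0, 0, 0, 0, 1], [-0.63, -1, 0, 0, 0, 0, 1], [-0.63, -1, 0, 0, 0, 0, 1]]
  ]
}}

```text
time: 3.0
tool_pos: [0.3557, 0.1782, 0.342]
tcp_rot: [0.445, 2.847, -0.058]
wrist_force: [0.9, -1.0, -1.2]
opening: 0.999
finger_force: 0.0
```

Emit:
{"op": "servo_tool", "data": {
  "steps": [
    [[-0.63, -1, 0, 0, 0, 0, 0.5], [-0.63, -1, 0, 0, 0, 0, 0.5], [-0.63, -1, 0, 0, 0, 0, 0.5], [-0.63, -1, 0, 0, 0, 0, 0.5], [-0.63, -1, 0, 0, 0, 0, 0.5]]
  ]
}}

```text
time: 3.62
tool_pos: [0.3829, 0.0644, 0.3583]
tcp_rot: [0.445, 2.848, -0.058]
wrist_force: [0.1, -0.1, 0.1]
opening: 0.747
finger_force: 0.0
```

```bash
python3 - <<'E'
from h import *
print(bot.sense()['q'].round(2),bot.sense()['time'])
plan(BAR-RA[:,2]*.17,RA)
E
```

```text
[-1.04 -0.28  0.41  2.04  0.34  1.22  0.53] 3.625
tcp [0.3829 0.0644 0.3583] rot in tool, rows of 5deg [ 0.004  0.002 -0.005] shift rows of 2cm: current axes [-5.013 -8.914  7.348] target axes [-5.011 -8.913  7.35 ]
```

Emit:
{"op": "servo_tool", "data": {
  "steps": [
    [[-0.56, -0.99, 0.5, 0, 0, 0, 0.3], [-0.56, -0.99, 0.5, 0, 0, 0, 0.3], [-0.56, -0.99, 0.5, 0, 0, 0, 0.3], [-0.56, -0.99, 0.5, 0, 0, 0, 0.3], [-0.56, -0.99, 0.5, 0, 0, 0, 0.3]]
  ]
}}

```text
time: 4.25
tool_pos: [0.4164, -0.0503, 0.3241]
tcp_rot: [0.446, 2.848, -0.058]
wrist_force: [0.4, 0.3, 0.0]
opening: 0.653
finger_force: 0.0
```

Emit:
{"op": "servo_tool", "data": {
  "steps": [
    [[-0.55, -0.99, 0.7, 0, 0, 0, 0.3], [-0.55, -0.99, 0.7, 0, 0, 0, 0.3], [-0.55, -0.99, 0.7, 0, 0, 0, 0.3], [-0.55, -0.99, 0.7, 0, 0, 0, 0.3], [0, 0, 0, 0, 0, 0, 0.3]]
  ]
}}

```text
time: 4.88
tool_pos: [0.4459, -0.1435, 0.2811]
tcp_rot: [0.45, 2.848, -0.059]
wrist_force: [-0.6, 0.5, 0.1]
opening: 0.648
finger_force: 0.0
```

```bash
python3 - <<'E'
from h import *
print(bot.sense()['q'].round(2),bot.sense()['time'])
plan(BAR-RA[:,2]*.17,RA)
i,K,W=cam('wrist');
print(proj(K,W,BAR),proj(K,W,BAR+.018*yc),proj(K,W,BAR-.018*yc))
cv2.imwrite('pics/w1.png',cv2.convertScaleAbs(i,alpha=1.6,beta=25))
E
```

```text
[-1.05 -0.25  1.06  2.11  0.36  0.92  1.09] 4.875
tcp [ 0.4459 -0.1435  0.2811] rot in tool, rows of 5deg [-0.006 -0.009 -0.036] shift rows of 2cm: current axes [-0.051  0.027  2.026] target axes [-0.049  0.026  2.027]
[318.23276483 176.48332992] [333.25573418 176.44511567] [303.21274631 176.52153667]
```

View pics/w1.png

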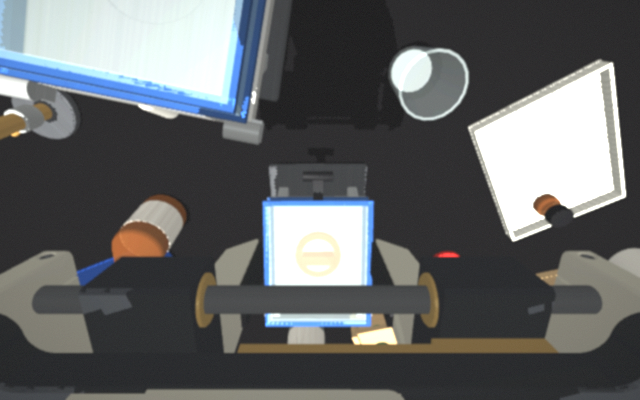

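The handle bar is at (318,176), ends at about 303 and 333, exactly where predicted; the puck ring is at (318,255). Descending.

Emit:
{"op": "servo_tool", "data": {
  "steps": [
    [[0, 0, 1, 0, 0, 0, 0.2], [0, 0, 1, 0, 0, 0, 0.2], [0, 0, 1, 0, 0, 0, 0.2], [0, 0, 1, 0, 0, 0, 0.2], [0, 0, 1, 0, 0, 0, 0.2]]
  ]
}}

```text
time: 5.55
tool_pos: [0.4694, -0.1459, 0.1872]
tcp_rot: [0.44, 2.854, -0.055]
wrist_force: [-0.3, -0.1, -0.6]
opening: 0.601
finger_force: 0.0
```

Emit:
{"op": "servo_tool", "data": {
  "steps": [
    [[0, 0, 0.8, 0, 0, 0, 0.2], [0, 0, 0.8, 0, 0, 0, 0.2], [0, 0, 0.8, 0, 0, 0, 0.2], [0, 0, 0.8, 0, 0, 0, 0.2], [0, 0, 0, 0, 0, 0, 0.2]]
  ]
}}

```text
time: 6.18
tool_pos: [0.4841, -0.151, 0.1257]
tcp_rot: [0.442, 2.854, -0.053]
wrist_force: [-0.9, 0.1, -0.1]
opening: 0.6
finger_force: 0.0
```

```bash
python3 - <<'E'
from h import *
print(bot.sense()['q'].round(2),bot.sense()['time'])
plan(BAR+RA[:,2]*.019,RA)
i,K,W=cam('wrist');
print(proj(K,W,BAR),proj(K,W,BAR+.018*yc),proj(K,W,BAR-.018*yc))
i=i[60:260,200:440]
cv2.imwrite('pics/w2.png',cv2.convertScaleAbs(cv2.resize(i,None,fx=3,fy=3),alpha=1.8,beta=30))
E
```

```text
[-0.55  0.33  0.93  2.25 -0.59  0.5   2.07] 6.175
tcp [ 0.4841 -0.151   0.1257] rot in tool, rows of 5deg [ 0.04  -0.075  0.023] shift rows of 2cm: current axes [-0.216 -0.211  3.471] target axes [-0.194 -0.199  3.473]
[312.42377614 228.577589  ] [337.63690539 228.60539541] [287.19704467 228.54976758]
```

View pics/w2.png

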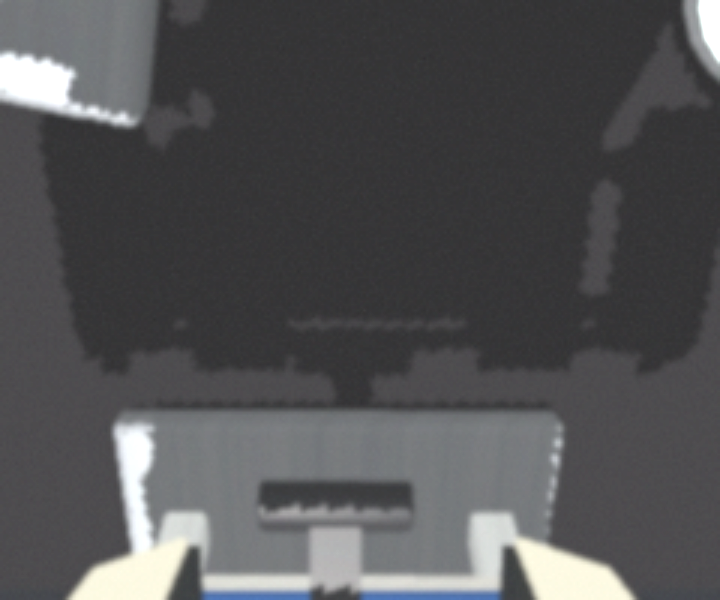

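The bar is at full-image (311.7,228.3), within 1 px of the prediction, centred between the fingers.

Emit:
{"op": "servo_tool", "data": {
  "steps": [
    [[-0.05, -0.05, 0.87, 0.01, -0.02, 0, 0.2], [-0.05, -0.05, 0.87, 0.01, -0.02, 0, 0.2], [-0.05, -0.05, 0.87, 0.01, -0.02, 0, 0.2], [-0.05, -0.05, 0.87, 0.01, -0.02, 0, 0.2], [0, 0, 0, 0, 0, 0, 0.2]]
  ]
}}

```text
time: 6.85
tool_pos: [0.5042, -0.1618, 0.0604]
tcp_rot: [0.442, 2.846, -0.059]
wrist_force: [-0.5, -0.2, -0.1]
opening: 0.601
finger_force: 0.0
```

Emit:
{"op": "servo_tool", "data": {
  "steps": [
    [[0, 0, 0, 0, 0, 0, -1], [0, 0, 0, 0, 0, 0, -1], [0, 0, 0, 0, 0, 0, -1], [0, 0, 0, 0, 0, 0, -1], [0, 0, 0, 0, 0, 0, -1]]
  ],
  "force": 20
}}

```text
time: 7.48
tool_pos: [0.5047, -0.1613, 0.061]
tcp_rot: [0.441, 2.845, -0.058]
wrist_force: [-1.7, 4.2, 7.0]
opening: 0.39
finger_force: 20.0
```

```bash
cat >>h.py <<'E'
def arc(phis):
    s=bot.sense();R0=R.from_rotvec(s['tcp_rot']).as_matrix()
    g=s['tool_pos']-R0[:,2]*.019; r=g-H; print('lat',r@yc,'r',np.hypot(r@xc,r[2]),'phi',np.degrees(np.arctan2(r[2],-(r@xc))),'q',s['q'].round(2))
    p=g
    for f in phis:
        f=np.radians(f);n=H+.179*(-np.cos(f)*xc+np.sin(f)*zc);print((R0.T@(n-p)/.02).round(2).tolist(),n.round(3));p=n
E
python3 - <<'E'
from h import *
plan(BAR+RA[:,2]*.019,RA)
arc(np.arange(-12,114,6))
E
```

```text
tcp [ 0.5047 -0.1613  0.061 ] rot in tool, rows of 5deg [0.01  0.041 0.025] shift rows of 2cm: current axes [ 0.072 -0.02   0.051] target axes [ 0.072 -0.02   0.051]
lat 0.0003903130357689529 r 0.17756731975955825 phi -17.927850692389068 q [-0.31  0.45  0.65  2.26 -0.84  0.35  2.29]
[0.07, -0.02, -0.92] [ 0.494 -0.158  0.097]
[-0.1, 0.0, -0.93] [ 0.491 -0.157  0.115]
[-0.2, 0.0, -0.92] [ 0.49  -0.157  0.134]
[-0.29, 0.0, -0.89] [ 0.491 -0.157  0.153]
[-0.38, -0.0, -0.85] [ 0.494 -0.158  0.171]
[-0.47, -0.0, -0.81] [ 0.499 -0.16   0.189]
[-0.55, -0.0, -0.76] [ 0.505 -0.162  0.207]
[-0.63, -0.0, -0.69] [ 0.513 -0.164  0.223]
[-0.7, -0.0, -0.62] [ 0.523 -0.168  0.239]
[-0.76, -0.0, -0.55] [ 0.534 -0.171  0.254]
[-0.81, -0.0, -0.47] [ 0.547 -0.175  0.267]
[-0.86, -0.0, -0.38] [ 0.561 -0.18   0.279]
[-0.89, -0.0, -0.29] [ 0.576 -0.184  0.289]
[-0.92, -0.0, -0.19] [ 0.591 -0.19   0.298]
[-0.93, -0.0, -0.09] [ 0.608 -0.195  0.304]
[-0.94, -0.0, 0.0] [ 0.625 -0.2    0.309]
[-0.93, -0.0, 0.1] [ 0.643 -0.206  0.312]
[-0.92, -0.0, 0.2] [ 0.661 -0.212  0.313]
[-0.89, -0.0, 0.29] [ 0.679 -0.217  0.312]
[-0.85, -0.0, 0.38] [ 0.696 -0.223  0.309]
[-0.81, -0.0, 0.47] [ 0.713 -0.229  0.304]
```

Emit:
{"op": "servo_tool", "data": {
  "steps": [
    [[0.04, 0, -0.46, 0, 0, 0, -1], [0.04, 0, -0.46, 0, 0, 0, -1], [-0.1, 0, -0.93, 0, 0, 0, -1], [-0.2, 0, -0.92, 0, 0, 0, -1], [-0.29, 0, -0.89, 0, 0, 0, -1]]
  ]
}}

```text
time: 8.1
tool_pos: [0.4964, -0.1587, 0.135]
tcp_rot: [0.441, 2.844, -0.06]
wrist_force: [9.4, 3.3, -3.9]
opening: 0.389
finger_force: 20.0
```

```bash
python3 - <<'E'
from h import *
arc(np.arange(12,18,6))
E
```

```text
lat 0.0003509760798292499 r 0.17879106642428894 phi 6.222656049653837 q [-0.56  0.34  0.95  2.22 -0.59  0.52  2.07]
[-0.36, -0.02, -0.83] [ 0.494 -0.158  0.171]
```

Tracking well; continue the arc.

Emit:
{"op": "servo_tool", "data": {
  "steps": [
    [[-0.36, 0, -0.84, 0, 0, 0, -1], [-0.47, 0, -0.81, 0, 0, 0, -1], [-0.55, 0, -0.76, 0, 0, 0, -1], [-0.63, 0, -0.69, 0, 0, 0, -1], [-0.7, 0, -0.62, 0, 0, 0, -1]]
  ]
}}

```text
time: 8.72
tool_pos: [0.526, -0.1682, 0.22]
tcp_rot: [0.442, 2.847, -0.058]
wrist_force: [3.5, 3.0, -4.6]
opening: 0.39
finger_force: 20.0
```

```bash
python3 - <<'E'
from h import *
arc(np.arange(42,48,6))
E
```

```text
lat 0.00035612092577608044 r 0.17989050039497412 phi 35.43779715484608 q [-0.7   0.28  1.13  2.05 -0.41  0.74  1.91]
[-0.85, -0.02, -0.57] [ 0.534 -0.171  0.254]
```

Emit:
{"op": "servo_tool", "data": {
  "steps": [
    [[-0.8, 0, -0.55, 0, 0, 0, -1], [-0.81, 0, -0.47, 0, 0, 0, -1], [-0.86, 0, -0.38, 0, 0, 0, -1], [-0.89, 0, -0.29, 0, 0, 0, -1], [-0.92, 0, -0.19, 0, 0, 0, -1]]
  ]
}}

```text
time: 9.35
tool_pos: [0.5959, -0.1906, 0.2792]
tcp_rot: [0.443, 2.846, -0.058]
wrist_force: [-1.5, 3.0, 2.4]
opening: 0.386
finger_force: 20.0
```

```bash
python3 - <<'E'
from h import *
arc(np.arange(72,78,6))
E
```

```text
lat 0.000318950751265444 r 0.17918516730480866 phi 65.90680080914318 q [-0.59  0.37  1.09  1.8  -0.45  0.94  1.92]
[-0.95, -0.02, -0.09] [ 0.608 -0.195  0.304]
```

Emit:
{"op": "servo_tool", "data": {
  "steps": [
    [[-0.94, 0, -0.09, 0, 0, 0, -1], [-0.94, 0, 0, 0, 0, 0, -1], [-0.93, 0, 0.1, 0, 0, 0, -1], [-0.92, 0, 0.2, 0, 0, 0, -1], [-0.89, 0, 0.29, 0, 0, 0, -1]]
  ]
}}

```text
time: 9.98
tool_pos: [0.6844, -0.2191, 0.2943]
tcp_rot: [0.442, 2.844, -0.061]
wrist_force: [0.5, 1.7, 4.3]
opening: 0.389
finger_force: 20.0
```

```bash
python3 - <<'E'
from h import *
arc([102,108,114,118])
E
```

```text
lat 0.0001910841250130835 r 0.17974470950550567 phi 96.3176034608094 q [-0.4   0.53  1.    1.55 -0.56  1.06  1.96]
[-0.79, -0.01, 0.4] [ 0.696 -0.223  0.309]
[-0.81, -0.0, 0.47] [ 0.713 -0.229  0.304]
[-0.76, -0.0, 0.55] [ 0.73  -0.234  0.298]
[-0.47, -0.0, 0.41] [ 0.741 -0.237  0.292]
```

Emit:
{"op": "servo_tool", "data": {
  "steps": [
    [[-0.81, 0, 0.4, 0, 0, 0, -1], [-0.81, 0, 0.47, 0, 0, 0, -1], [-0.76, 0, 0.55, 0, 0, 0, -1], [-0.2, 0, 0.18, 0, 0, 0, -1], [0, 0, 0, 0, 0, 0, -1]]
  ]
}}

```text
time: 10.6
tool_pos: [0.7405, -0.2372, 0.2776]
tcp_rot: [0.441, 2.841, -0.063]
wrist_force: [3.9, 1.7, 6.4]
opening: 0.387
finger_force: 20.0
```

Emit:
{"op": "servo_tool", "data": {
  "steps": [
    [[0, 0, 0, 0, 0, 0, 0.1], [0, 0, 0, 0, 0, 0, 0.1], [0, 0, -0.3, 0, 0, 0, 0.1], [0, 0, -1, 0, 0, 0, 0.1], [0, 0, -1, 0, 0, 0, 0.1]]
  ]
}}

```text
time: 11.22
tool_pos: [0.7271, -0.2334, 0.3219]
tcp_rot: [0.443, 2.845, -0.061]
wrist_force: [0.4, -0.6, 0.2]
opening: 0.548
finger_force: 0.0
```

Emit:
{"op": "servo_tool", "data": {
  "steps": [
    [[0, 0, -1, 0, 0, 0, 0.1], [0, 0, -1, 0, 0, 0, 0.1], [0.8, 0, -0.3, 0, 0, 0, 0.1], [1, 0, 0, 0, 0, 0, 0.1], [1, 0, 0, 0, 0, 0, 0.1]]
  ]
}}

```text
time: 11.85
tool_pos: [0.6638, -0.213, 0.3505]
tcp_rot: [0.443, 2.845, -0.06]
wrist_force: [0.6, -0.3, -0.6]
opening: 0.552
finger_force: 0.0
```

```bash
cat >>h.py <<'E'
RP=[frame(sg*S,-N) for sg in(1,-1)]
PK=C+.100*zc-.006*N   # puck origin
E
python3 - <<'E'
from h import *
print(bot.sense()['q'].round(2))
for r in RP: plan(PK+N*.1,r)
i,K,W=cam('side');
g=i[120:300,300:500];cv2.imwrite('pics/s2.png',cv2.resize(g,None,fx=3,fy=3))
print(proj(K,W,PK),proj(K,W,PK+.036*N), proj(K,W,PK+.023*N))
hsv=cv2.cvtColor(i,cv2.COLOR_BGR2HSV);m=cv2.inRange(hsv,(5,120,100),(22,255,255));m[:, :345]=0;m[:,425:]=0;m[:185]=0;m[265:]=0
c=max(cv2.findContours(m,0,2)[0],key=cv2.contourArea);print(cv2.contourArea(c),cv2.boundingRect(c))
E
```

```text
[-0.46  0.46  1.05  1.51 -0.49  1.15  1.91]
tcp [ 0.6638 -0.213   0.3505] rot in tool, rows of 5deg [-1.542 -1.535 17.968] shift rows of 2cm: current axes [7.526 0.026 6.521] target axes [ 0.013 -8.525  5.145]
tcp [ 0.6638 -0.213   0.3505] rot in tool, rows of 5deg [  1.535  -1.542 -17.936] shift rows of 2cm: current axes [7.526 0.026 6.521] target axes [-0.013  8.525  5.145]
[385.07682178 223.78280938] [381.83073125 218.36966323] [383.02155703 220.35547167]
279.5 (374, 214, 20, 19)
```

View pics/s2.png

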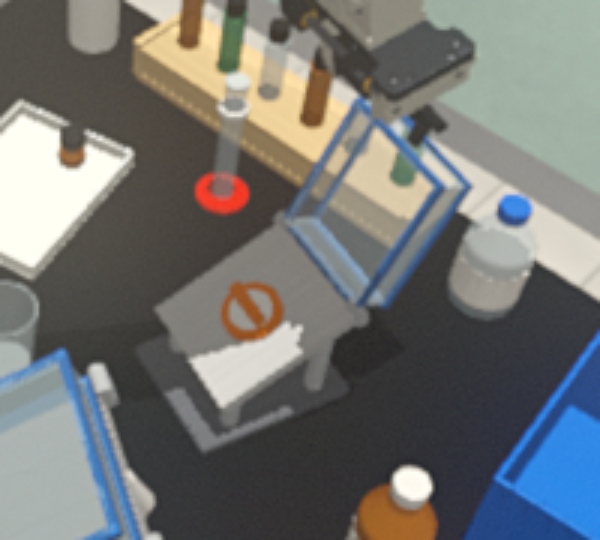

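Lid rests open past vertical; the puck is in its pocket at (384,223), matching the prediction (385,224). Now move back over the puck and rotate.

Emit:
{"op": "servo_tool", "data": {
  "steps": [
    [[1, 0, 0, 0, 0, 0, 0], [1, 0, 0, 0, 0, 0, -0.1], [1, 0, 0.2, 0.08, -0.08, -1, -0.1], [1, 0, 0.2, 0.08, -0.08, -1, -0.1], [0, 0, 0, 0, 0, 0, -0.1]]
  ]
}}

```text
time: 12.52
tool_pos: [0.5917, -0.1916, 0.3213]
tcp_rot: [0.195, 2.864, -0.113]
wrist_force: [1.1, 0.3, -0.4]
opening: 0.45
finger_force: 0.0
```

```bash
python3 - <<'E'
from h import *
print(bot.sense()['q'].round(2))
for r in RP: plan(PK+N*.1,r)
E
```

```text
[-0.63  0.3   1.1   1.76 -0.34  0.98  2.  ]
tcp [ 0.5917 -0.1916  0.3213] rot in tool, rows of 5deg [-1.433 -1.474 19.974] shift rows of 2cm: current axes [3.514 0.789 6.045] target axes [ 0.094 -4.499  5.41 ]
tcp [ 0.5917 -0.1916  0.3213] rot in tool, rows of 5deg [  1.405  -1.365 -15.945] shift rows of 2cm: current axes [3.514 0.789 6.045] target axes [-0.094  4.499  5.41 ]
```

Emit:
{"op": "servo_tool", "data": {
  "steps": [
    [[0, 0, 0, -0.072, -0.074, 1, -0.1], [0, 0, 0, -0.072, -0.074, 1, -0.1], [0, 0, 0, -0.072, -0.074, 1, -0.1], [0, 0, 0, -0.072, -0.074, 1, -0.1], [0, 0, 0, -0.072, -0.074, 1, -0.1]]
  ]
}}

```text
time: 13.15
tool_pos: [0.5938, -0.1924, 0.3221]
tcp_rot: [0.798, 2.711, 0.013]
wrist_force: [-0.4, 0.1, -0.7]
opening: 0.448
finger_force: 0.0
```

Emit:
{"op": "servo_tool", "data": {
  "steps": [
    [[0, 0, 0, -0.072, -0.074, 1, -0.1], [0, 0, 0, -0.072, -0.074, 1, -0.1], [0, 0, 0, -0.072, -0.074, 1, -0.1], [0, 0, 0, -0.072, -0.074, 1, -0.1], [0, 0, 0, -0.072, -0.074, 1, -0.1]]
  ]
}}

```text
time: 13.78
tool_pos: [0.5938, -0.1923, 0.3222]
tcp_rot: [1.348, 2.446, 0.138]
wrist_force: [0.5, -0.3, 1.1]
opening: 0.452
finger_force: 0.0
```

Emit:
{"op": "servo_tool", "data": {
  "steps": [
    [[0, 0, 0, -0.072, -0.074, 1, -0.1], [0, 0, 0, -0.072, -0.074, 1, -0.1], [0, 0, 0, -0.072, -0.074, 1, -0.1], [0, 0, 0, -0.072, -0.074, 1, -0.1], [0, 0, 0, -0.072, -0.074, 1, -0.1]]
  ]
}}

```text
time: 14.4
tool_pos: [0.5937, -0.1924, 0.3223]
tcp_rot: [1.833, 2.078, 0.256]
wrist_force: [-0.0, -0.5, 0.2]
opening: 0.452
finger_force: 0.0
```

Emit:
{"op": "servo_tool", "data": {
  "steps": [
    [[0, 0, 0, -0.072, -0.074, 1, -0.1], [0, 0, 0, -0.072, -0.074, 1, -0.1], [0, 0, 0, -0.072, -0.074, 1, -0.1], [0, 0, 0, -0.072, -0.074, 1, -0.1], [0, 0, 0, -0.072, -0.074, 1, -0.1]]
  ]
}}

```text
time: 15.02
tool_pos: [0.5937, -0.1925, 0.3223]
tcp_rot: [2.238, 1.621, 0.363]
wrist_force: [-0.4, -0.5, -0.4]
opening: 0.449
finger_force: 0.0
```

```bash
python3 - <<'E'
from h import *
print(bot.sense()['q'].round(2))
plan(PK+N*.12,RP[0])
E
```

```text
[-0.86  0.23  1.3   1.91 -0.37  0.76  0.29]
tcp [ 0.5937 -0.1925  0.3223] rot in tool, rows of 5deg [ 0.034  0.025 -0.075] shift rows of 2cm: current axes [ 0.084 -4.633  4.398] target axes [ 0.104 -4.619  4.412]
```

Emit:
{"op": "servo_tool", "data": {
  "steps": [
    [[0.02, -0.5, 0.8, 0, 0, 0, -0.1], [0.02, -0.7, 0.7, 0, 0, 0, -0.1], [0.02, -0.9, 0.7, 0, 0, -0.03, -0.1], [0.02, -0.9, 0.7, 0, 0, -0.03, -0.1], [0, 0, 0, 0, 0, 0, -0.1]]
  ]
}}

```text
time: 15.65
tool_pos: [0.5645, -0.1815, 0.2427]
tcp_rot: [2.233, 1.632, 0.359]
wrist_force: [0.9, -0.1, -0.3]
opening: 0.448
finger_force: 0.0
```

```bash
python3 - <<'E'
from h import *
print(bot.sense()['q'].round(2))
plan(PK+N*.12,RP[0])
E
```

```text
[-0.79  0.24  1.19  2.09 -0.46  0.56  0.38]
tcp [ 0.5645 -0.1815  0.2427] rot in tool, rows of 5deg [-0.002  0.022  0.021] shift rows of 2cm: current axes [ 0.035 -1.524  1.462] target axes [ 0.029 -1.525  1.462]
```

Emit:
{"op": "servo_tool", "data": {
  "steps": [
    [[0.01, -0.76, 0.73, 0, 0, 0, -0.2], [0.01, -0.76, 0.73, 0, 0, 0, -0.2], [0, 0, 0, 0, 0, 0, -0.2]]
  ]
}}

```text
time: 16.02
tool_pos: [0.5507, -0.1769, 0.204]
tcp_rot: [2.232, 1.632, 0.359]
wrist_force: [1.3, -0.3, -0.1]
opening: 0.4
finger_force: 0.0
```

```bash
python3 - <<'E'
from h import *
print(bot.sense()['q'].round(2))
plan(PK+N*.017,RP[0])
i,K,W=cam('wrist')
f=lambda p:proj(K,W,p).round(1).tolist()
print('bar top ctr',f(PK+.036*N),'ends',f(PK+.036*N+.02*yc),f(PK+.036*N-.02*yc),'sides',f(PK+.036*N+.006*S),f(PK+.036*N-.006*S),'disc ctr',f(PK+.01*N))
x,y=map(int,proj(K,W,PK+.03*N));x0=max(0,x-110);y0=max(0,y-85)
cv2.imwrite('pics/w3.png',cv2.resize(i[y0:y0+170,x0:x0+220],None,fx=3,fy=3));print(x0,y0)
E
```

```text
[-0.7   0.26  1.09  2.17 -0.55  0.46  0.46]
tcp [ 0.5507 -0.1769  0.204 ] rot in tool, rows of 5deg [0.01  0.021 0.029] shift rows of 2cm: current axes [ 0.03  -0.053  5.163] target axes [ 0.02  -0.049  5.163]
bar top ctr [314.2, 207.3] ends [314.2, 183.4] [314.1, 230.2] sides [321.6, 207.4] [306.8, 207.3] disc ctr [314.4, 198.3]
204 120
```

View pics/w3.png

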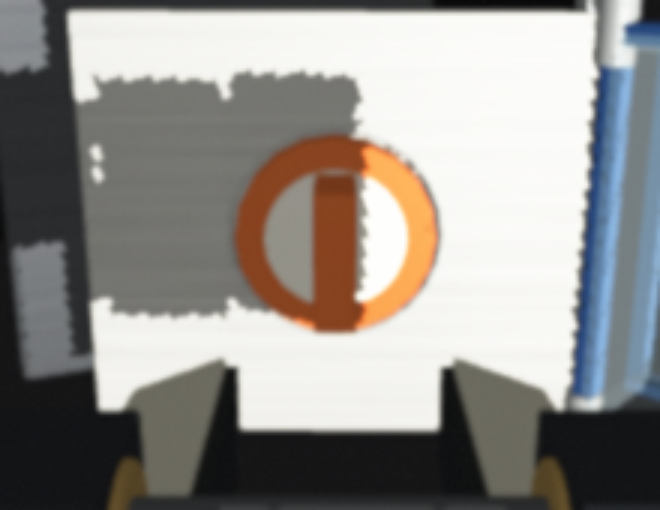

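The grip bar is at (315.7,207), within about 1 mm of prediction and centred between the fingers.

Emit:
{"op": "servo_tool", "data": {
  "steps": [
    [[0.01, 0, 1, 0, 0, 0, -0.2], [0.01, 0, 1, 0, 0, 0, -0.2], [0, 0, 1, 0, 0, 0, -0.2], [0, 0, 1, 0, 0, 0, -0.2], [0, 0, 0.8, 0, 0, 0, -0.2]]
  ]
}}

```text
time: 16.7
tool_pos: [0.5916, -0.1893, 0.1176]
tcp_rot: [2.229, 1.632, 0.362]
wrist_force: [0.6, -0.1, -0.2]
opening: 0.4
finger_force: 0.0
```

```bash
python3 - <<'E'
from h import *
print(bot.sense()['q'].round(2))
plan(PK+N*.013,RP[0])
E
```

```text
[-0.31  0.42  0.66  2.16 -0.89  0.29  0.76]
tcp [ 0.5916 -0.1893  0.1176] rot in tool, rows of 5deg [0.044 0.014 0.042] shift rows of 2cm: current axes [-0.012 -0.161  0.548] target axes [-0.013 -0.159  0.548]
```

Emit:
{"op": "servo_tool", "data": {
  "steps": [
    [[0, -0.05, 0.27, 0.02, 0, 0.02, -0.2], [0, -0.05, 0.27, 0.02, 0, 0.02, -0.2], [0, 0, 0, 0, 0, 0, -1], [0, 0, 0, 0, 0, 0, -1], [0, 0, 0, 0, 0, 0, -1]]
  ],
  "force": 15
}}

```text
time: 17.32
tool_pos: [0.5918, -0.1895, 0.1064]
tcp_rot: [2.235, 1.632, 0.358]
wrist_force: [-0.6, 0.3, 1.6]
opening: 0.126
finger_force: 15.0
```

Emit:
{"op": "servo_tool", "data": {
  "steps": [
    [[0, 0, 0, 0, 0, 0, -1], [0, 0, 0, 0, 0, 0, -1]]
  ]
}}

```text
time: 17.58
tool_pos: [0.5918, -0.1895, 0.1064]
tcp_rot: [2.236, 1.632, 0.359]
wrist_force: [-3.0, 1.3, 4.7]
opening: 0.13
finger_force: 15.0
```

```bash
python3 - <<'E'
from h import *
plan(PK+N*.013,RP[0])
E
```

```text
tcp [ 0.5918 -0.1895  0.1064] rot in tool, rows of 5deg [-0.021  0.015  0.005] shift rows of 2cm: current axes [-0.008  0.066  0.033] target axes [-0.008  0.066  0.034]
```

Emit:
{"op": "servo_tool", "data": {
  "steps": [
    [[0, 0, -0.3, 0, 0, 0, -1], [0, 0, -0.7, 0, 0, 0, -1], [0, 0, -1, 0, 0, 0, -1], [0, 0, -1, 0, 0, 0, -1], [0, 0, -1, 0, 0, 0, -1]]
  ]
}}

```text
time: 18.2
tool_pos: [0.5589, -0.1792, 0.1791]
tcp_rot: [2.237, 1.632, 0.357]
wrist_force: [0.2, 0.5, -1.3]
opening: 0.126
finger_force: 15.0
```

Emit:
{"op": "servo_tool", "data": {
  "steps": [
    [[0, 0, -1, 0, 0, 0, -1], [0, 0, -1, 0, 0, 0, -1], [0, 0, -1, 0, 0, 0, -1], [0, 0, 0, 0, 0, 0, -1]]
  ]
}}

```text
time: 18.7
tool_pos: [0.536, -0.1706, 0.2337]
tcp_rot: [2.235, 1.633, 0.361]
wrist_force: [0.0, 0.4, -0.6]
opening: 0.129
finger_force: 15.0
```

```bash
python3 - <<'E'
from h import *
s=bot.sense();print(s['q'].round(2),s['opening'],s['finger_force'])
V=[]
for n in('scene','side'):
    i,K,W=cam(n)
    hsv=cv2.cvtColor(i,cv2.COLOR_BGR2HSV)
    m=cv2.inRange(hsv,(0,0,130),(180,60,255));M=np.zeros_like(m)
    b=(335,220,75,85) if n=='scene' else (268,150,80,62)
    M[b[1]:b[1]+b[3],b[0]:b[0]+b[2]]=m[b[1]:b[1]+b[3],b[0]:b[0]+b[2]]
    c=max(cv2.findContours(M,0,2)[0],key=cv2.contourArea);h=cv2.convexHull(c)
    q=cv2.approxPolyN(h,4)[0] if hasattr(cv2,'approxPolyN') else h
    P=np.array([onz(K,W,*p,.022) for p in q.reshape(-1,2)]);print(n,P[:,:2].round(3).tolist(),P.mean(0).round(3))
i,K,W=cam('scene');print('jar',onz(K,W,366.5,290,.004),'cyl',onz(K,W,296,300,.005))
RT=frame(xc,-zc)
plan([.57,.137,.26],RT)
E
```

```text
[-0.91  0.18  1.28  2.16 -0.39  0.51  0.32] 0.12902580699121022 14.999678581953049
scene [[0.488, 0.199], [0.695, 0.247], [0.735, 0.091], [0.526, 0.043]] [0.611 0.145 0.022]
side [[0.696, -0.001], [0.508, 0.039], [0.474, 0.197], [0.709, 0.253]] [0.597 0.122 0.022]
jar [0.69187349 0.14905031 0.004     ] cyl [ 0.77115846 -0.01089981  0.005     ]
tcp [ 0.5356 -0.171   0.2325] rot in tool, rows of 5deg [4.967 0.017 0.006] shift rows of 2cm: current axes [15.191 -2.186 -2.553] target axes [15.193 -3.059 -1.375]
```

Emit:
{"op": "servo_tool", "data": {
  "steps": [
    [[1, 0, 0, 0, 0, 0, -1], [1, 0, 0, 0, 0, 0, -1], [1, 0, 0, 0.99, 0, 0, -1], [1, 0, 0, 1, 0, 0, -1], [1, 0, 0, 1, 0, 0, -1]]
  ]
}}

```text
time: 19.48
tool_pos: [0.5664, -0.0758, 0.2317]
tcp_rot: [2.424, 1.768, 0.148]
wrist_force: [-0.1, -0.9, -0.2]
opening: 0.128
finger_force: 15.0
```

Emit:
{"op": "servo_tool", "data": {
  "steps": [
    [[1, 0, 0, 1, 0, 0, -1], [1, 0, 0, 1, 0, 0, -1], [1, 0, 0, 0, 0, 0, -1], [1, 0, 0, 0, 0, 0, -1], [1, 0, 0, 0, 0, 0, -1]]
  ]
}}

```text
time: 20.1
tool_pos: [0.5966, 0.0204, 0.2325]
tcp_rot: [-2.538, -1.851, 0.002]
wrist_force: [-0.5, -0.3, -0.7]
opening: 0.133
finger_force: 15.0
```

Emit:
{"op": "servo_tool", "data": {
  "steps": [
    [[1, 0, 0, 0, 0, 0, -1], [1, 0, 0, 0, 0, 0, -1], [1, 0, 0, 0, 0, 0, -1], [1, 0, 0, 0, 0, 0, -1], [0, 0, 0, 0, 0, 0, -1]]
  ]
}}

```text
time: 20.72
tool_pos: [0.6215, 0.0974, 0.2321]
tcp_rot: [-2.535, -1.855, 0.004]
wrist_force: [-0.3, -0.8, -2.0]
opening: 0.132
finger_force: 15.0
```

```bash
python3 - <<'E'
from h import *
s=bot.sense();print(s['q'].round(2),s['opening'],s['finger_force'])
plan([.567,.135,.018],frame(xc,-zc))
E
```

```text
[-0.87  0.6   1.02  1.61 -0.53  1.24 -0.05] 0.13201708040909607 14.999649077653885
tcp [0.6215 0.0974 0.2321] rot in tool, rows of 5deg [-0.02   0.022  0.032] shift rows of 2cm: current axes [ 0.986 -3.149 10.709] target axes [ 0.956 -3.17  10.705]
```

Emit:
{"op": "servo_tool", "data": {
  "steps": [
    [[0.2, -0.63, 0.8, 0, 0, 0, -1], [0.2, -0.63, 0.8, 0, 0, 0, -1], [0.2, -0.63, 0.8, 0, 0, 0.03, -1], [0.2, -0.63, 0.8, 0, 0, 0, -1], [0.2, -0.63, 0.8, 0, 0, 0, -1]]
  ]
}}

```text
time: 21.35
tool_pos: [0.5668, 0.1325, 0.1523]
tcp_rot: [2.542, 1.846, -0.004]
wrist_force: [0.3, -0.3, -0.1]
opening: 0.127
finger_force: 15.0
```

Emit:
{"op": "servo_tool", "data": {
  "steps": [
    [[0, 0, 1, 0, 0, 0, -1], [0, 0, 1, 0, 0, 0, -1], [0, 0, 1, 0, 0, 0, -1], [0, 0, 1, 0, 0, 0, -1], [0, 0, 0, 0, 0, 0, -1]]
  ]
}}

```text
time: 21.98
tool_pos: [0.5661, 0.1329, 0.0709]
tcp_rot: [-2.54, -1.847, 0.008]
wrist_force: [-0.4, 0.1, -1.1]
opening: 0.126
finger_force: 15.0
```

```bash
python3 - <<'E'
from h import *
s=bot.sense();print(s['q'].round(2),s['opening'],s['finger_force'])
plan([.567,.135,.018],frame(xc,-zc))
i,K,W=cam('scene');a=i[200:320,310:430];j,K,W=cam('side');b=j[130:250,240:360]
cv2.imwrite('pics/p1.png',cv2.resize(np.hstack([a,b]),None,fx=3.3,fy=3.3))
E
```

```text
[-0.91  0.7   0.9   1.89 -0.69  0.9   0.02] 0.1264156959288823 14.999397844076157
tcp [0.5661 0.1329 0.0709] rot in tool, rows of 5deg [-0.042  0.041 -0.04 ] shift rows of 2cm: current axes [0.125 0.019 2.642] target axes [0.115 0.01  2.643]
```

View pics/p1.png

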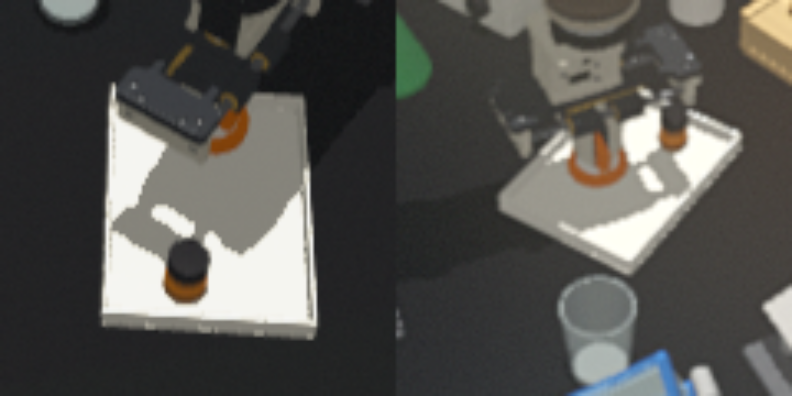

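The puck hangs level over the tray's empty half (left crop (230,130)), well clear of the jar at (187,270). Lowering.

Emit:
{"op": "servo_tool", "data": {
  "steps": [
    [[0, 0, 0.8, 0, 0, 0, -1], [0, 0, 0.8, 0, 0, 0, -1], [0, 0, 0.5, 0, 0, 0, -1], [0, 0, 0.2, 0, 0, 0, -1], [0, 0, 0, 0, 0, 0, -1]]
  ]
}}

```text
time: 22.7
tool_pos: [0.5669, 0.1331, 0.0264]
tcp_rot: [-2.541, -1.848, 0.004]
wrist_force: [-0.5, 0.2, -0.5]
opening: 0.127
finger_force: 15.0
```

Emit:
{"op": "servo_tool", "data": {
  "steps": [
    [[0, 0, 0.12, 0, 0, 0, -1], [0, 0, 0.1, 0, 0, 0, -1], [0, 0, 0, 0, 0, 0, -1]]
  ]
}}

```text
time: 23.08
tool_pos: [0.5669, 0.1333, 0.0222]
tcp_rot: [-2.54, -1.848, 0.003]
wrist_force: [0.3, 0.6, -0.6]
opening: 0.128
finger_force: 15.0
```

Emit:
{"op": "servo_tool", "data": {
  "steps": [
    [[0, 0, 0.1, 0, 0, 0, -1], [0, 0, 0.06, 0, 0, 0, -1], [0, 0, 0, 0, 0, 0, -1]]
  ]
}}

```text
time: 23.45
tool_pos: [0.5669, 0.1332, 0.0189]
tcp_rot: [-2.54, -1.848, 0.004]
wrist_force: [0.5, 0.7, -0.0]
opening: 0.127
finger_force: 15.0
```

Emit:
{"op": "servo_tool", "data": {
  "steps": [
    [[0, 0, 0.06, 0, 0, 0, -1], [0, 0, 0, 0, 0, 0, -1]]
  ]
}}

```text
time: 23.7
tool_pos: [0.567, 0.1332, 0.0178]
tcp_rot: [-2.54, -1.848, 0.004]
wrist_force: [-0.6, -0.8, -1.1]
opening: 0.127
finger_force: 15.0
```

Emit:
{"op": "servo_tool", "data": {
  "steps": [
    [[0, 0, 0.06, 0, 0, 0, -1], [0, 0, 0, 0, 0, 0, -1]]
  ]
}}

```text
time: 23.95
tool_pos: [0.5669, 0.1333, 0.0175]
tcp_rot: [-2.54, -1.847, 0.003]
wrist_force: [-5.1, 0.4, 12.5]
opening: 0.13
finger_force: 15.0
```

Emit:
{"op": "servo_tool", "data": {
  "steps": [
    [[0, 0, 0.06, 0, 0, 0, -1], [0, 0, 0, 0, 0, 0, -1]]
  ]
}}

```text
time: 24.2
tool_pos: [0.567, 0.1334, 0.0168]
tcp_rot: [-2.54, -1.847, 0.002]
wrist_force: [-7.3, 0.2, 19.3]
opening: 0.126
finger_force: 15.0
```

Contact. Back off slightly, release and rise.

Emit:
{"op": "servo_tool", "data": {
  "steps": [
    [[0, 0, -0.08, 0, 0, 0, -1], [0, 0, 0, 0, 0, 0, -0.5], [0, 0, 0, 0, 0, 0, -0.4], [0, 0, 0, 0, 0, 0, -0.4], [0, 0, 0, 0, 0, 0, -0.4]]
  ]
}}

```text
time: 24.82
tool_pos: [0.567, 0.1332, 0.0169]
tcp_rot: [-2.54, -1.848, 0.004]
wrist_force: [-0.6, -0.3, 0.7]
opening: 0.302
finger_force: 0.0
```

Emit:
{"op": "servo_tool", "data": {
  "steps": [
    [[0, 0, -0.5, 0, 0, 0, -0.4], [0, 0, -1, 0, 0, 0, -0.4], [0, 0, -1, 0, 0, 0, -0.4], [0, 0, -1, 0, 0, 0, -0.4], [0, 0, -1, 0, 0, 0, -0.4]]
  ]
}}

```text
time: 25.45
tool_pos: [0.5672, 0.1335, 0.1088]
tcp_rot: [-2.54, -1.848, 0.002]
wrist_force: [0.3, -0.7, -0.8]
opening: 0.304
finger_force: 0.0
```

Emit:
{"op": "servo_tool", "data": {
  "steps": [
    [[0, 0, -1, 0, 0, 0, -0.4], [0, 0, -1, 0, 0, 0, -0.4], [0, 0, -1, 0, 0, 0, -0.4], [0, 0, 0, 0, 0, 0, -0.4], [0, 0, 0, 0, 0, 0, -0.4]]
  ]
}}

```text
time: 26.08
tool_pos: [0.5669, 0.1336, 0.1667]
tcp_rot: [-2.54, -1.848, 0.004]
wrist_force: [-0.4, 0.1, -0.4]
opening: 0.307
finger_force: 0.0
```

```bash
python3 - <<'E'
from h import *
i,K,W=cam('scene');a=i[170:320,200:430];j,K,W=cam('side');b=j[120:270,240:470]
cv2.imwrite('pics/p2.png',cv2.resize(np.vstack([a,b]),None,fx=2,fy=2,interpolation=2))
E
```

```text
(no output)
```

View pics/p2.png

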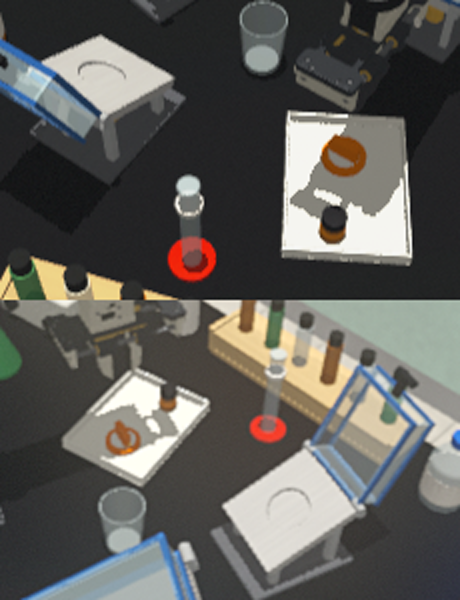

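The puck lies flat with its bar up in the tray (top (345,155)), the jar stands at (333,225), the lid is open and the pocket is empty. Handing in.

```bash
python3 -c "
from plant import bot
print(bot.sign_off())"
```

```text
the job is handed in; nothing more can be done
None
```

The job is handed in (verdict not shown): in the last pictures the lid rests open, the puck lies flat and released, grip bar up, beside the jar in the tray, and the jar, beaker and cylinder look unmoved; the flask, bottle and burner were not in those crops.

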